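# Snug the stall clamp on the tray-stop batten

## Task

The wooden batten that stops the egg trays sliding lies loose in one of the two screw clamps. Turn that clamp's crank clockwise until its pad meets the batten, then a little further until it is snug, holding the batten firmly without crushing it, and let go. Leave the batten where it lies and the crank of the empty clamp alone.

Things in the scene. Friction and masses are not known exactly. Their poses are not given: they have to be found in the camera images.
- crank (a joint): Turn of the crank of the clamp with the batten, rad; grows clockwise from above (tightening), 0 = pad fully up, starts at 0 to 2.4. Pad and crank sink 3 mm per rad. The pad meets the batten at about 3.5; while turned the knob drags 7 to 8 N before that, then about 3 N more per 0.33 rad (60 N of pad force). Snug is 0.3 to 0.6 rad past contact; past 1.2 rad crushes. It stays where left.
- crank_knob (a point): Middle (half-way up) of the upright black handle on the end of that crank: 24 mm across, 58 mm tall, spins freely on its pin, so an unturning gripper can hold it and carry it round. It circles the vertical screw axis at 60 mm radius, about 200 mm above the table at the start; the crank arm lies 30 mm below this point. It stands clear above all else near the clamp.
- pad: Round steel pad, 38 mm across, under the vertical screw of that grey iron clamp; origin at the centre of its underside, on the screw axis. It starts 3 to 11 mm above the batten. The clamp's frame is 133 mm tall, bolted to the table, its column on the side towards the robot.
- batten: Loose brown wooden batten, 70 x 220 x 40 mm (x, y, z), lying through the clamp's jaw on its 16 mm thick base plate; origin at the centre of its underside. It is the only thing in either clamp.
- spare_knob (a point): Middle of the same black handle on the other, identical clamp, whose jaw is empty; not to be turned.

How it is judged:
By the outcome, as a careful person would: the job done as asked, in the order asked, and still so for the second after the job is handed in, with the robot touching nothing.
It also fails if it takes over 43 s, if anything falls off the work surface, if the arm or the gripper's body presses on something with over 40 N, if the wrist force passes 120 N, or if a joint passes its speed limit or range.

## Robot

A 6-joint arm with a two-finger parallel gripper is mounted at the origin on the work surface. World frame = base frame: x ahead of the robot, y to its left, z up, the work surface at z = 0. Lengths are in mm, angles in rad, forces in N, time in s.
With the tool pointing down it reaches from about 350 to 875 mm from the base axis. Payload 4.2 kg.
Tool frame: the origin (TCP) lies at the very end of the fingers, on their centre line; the grasp point (between the pads) lies 19 mm behind it (pinch_z is the distance from the TCP to the grasp point, in mm); z points along the fingers, y is the line along which they close (so a half turn about z gives the same grasp; the last joint's range is limited). The gripper opens to 85 mm and grips with 20 to 120 N. Pads are 22 mm wide; open, the fingers measure 114 mm over their backs; the gripper's body (76 mm by 85 mm) begins 54 mm behind the grasp point. The pads swing forward as they close: fully open they stand 13 mm farther back than shut.
Start: joints at [1.607, 0.385, 0.008, 0, -1.194, -0.259], TCP at [138.069, 609.538, 231.312] pointing down, gripper open.
Joint ranges: [-3.14, 3.14], [-1.21, 2.06], [-1.07, 1.41], [-3.16, 2.05], [-2.99, -0.16], [-3.1, 3.1]. Speed limits (rad/s): [2.79, 2.79, 3.14, 3.14, 3.14, 3.14].

## Interface

Orientations are given as a unit quaternion [x, y, z, w].
In Python, from bench import * gives the robot as it stands.
- The arm moves only by the tool arm_command, never from a script. Its argument "steps" is one flat list of numbers, 4 for each row, row after row: the shift along the tool's x, y, z in m, then the turn about the tool's z in rad. In form: [tx, ty, tz, roll, tx, ty, tz, roll, ...]. A call has 1 to 20 rows; each row shifts and turns the commanded pose from where the row before left it, along the tool's axes as they then stand; what a row does not reach is not made up. A row lasts 1/8 s, in which the tool goes at most 62.5 mm and 10.7 degrees, less where a joint would pass 70% of its speed; a pose out of reach is approached as far as the arm can. A call with a gripper value outside its range is refused whole. "grip" is the finger opening in m, from 0 to 0.0854, set as the call begins (left out, the last holds). The fingers move at their own pace and stop on an object; the grip force is fixed at half the most. Time passes only in rows, so rows that do not move let the fingers close. It gives the time, the measured TCP pose, the force, the opening and the grip force at its end, in the units of the state.
- read_state(): the state, without advancing time (a new reading comes with each control period).
- get_image(name): name is "scene" or "top"; returns the picture (400x640x3 uint8, red, green, blue); there is no depth.
- get_calibration(name): a dict with "camera_matrix" (3x3 intrinsics, pixels), "cam_to_world" (4x4, takes a point from camera to world coordinates). Camera axes: x right, y down, z forward; pixel columns grow to the right and rows downward; lengths in mm; the calibration is good to about 2 mm. A picture is of the moment at which its call begins. get_calibration takes no time and is no camera call.
- job_done(): hands the job in; it is judged then, once.
The state is a dict: "clock": time; "joints": joint angles; "joint_vel": joint speeds; "joint_efforts": joint torques, N m; "position": TCP position; "ee_rot": TCP orientation; "contact_force": force on the tool from outside, world axes, zero at the start; "wrist_torque": the same for the moment, N m; "gripper_width": finger opening in mm; "grasp_force": force on a finger pad.
Only numpy, scipy, OpenCV 4.12 (cv2) and the standard library are available. Lean on these libraries where they do the work, as an engineer would, in place of code of your own. Each camera call takes 0.05 s, during which the arm holds its last target. There are 200 camera calls.

## Working session

There is one attempt and no reset: what is moved stays moved. The work goes in short steps, Python scripts to look and compute and a tool call to move; the robot and the scene stay as the last step left them, time stands still between calls to the robot, and variables do not carry over. Pictures are saved under pics/ and viewed, at most 10 in all, crops included, and the job is handed in when it is done.

Besides the shell and the picture viewer there is one more tool, called as name(argument=value, ...) on one line, values as JSON. arm_command: Moves the arm, as the interface text tells. Its arguments: {"type":"object","properties":{"steps":{"type":"array","items":{"type":"number"}},"grip":{"type":"number"}},"required":["steps"]}

```bash
mkdir -p pics
python3 - <<'E'
from bench import *
import cv2,json
for n in("scene","top"):
    cv2.imwrite(f"pics/{n}0.png",get_image(n)[:,:,::-1]); c=get_calibration(n); print(n,c)
print(read_state())
E
```

```text
scene {'camera_matrix': array([[440.64529432,   0.        , 320.70188952],
       [  0.        , 440.64529432, 190.49389183],
       [  0.        ,   0.        ,   1.        ]]), 'cam_to_world': array([[ 7.89350117e-01,  4.93501217e-01, -3.65216294e-01,
         9.57781822e+02],
       [ 6.13816244e-01, -6.46468141e-01,  4.53109877e-01,
        -4.67403267e+02],
       [-1.24904223e-02, -5.81838028e-01, -8.13208767e-01,
         9.53997708e+02],
       [ 0.00000000e+00,  0.00000000e+00,  0.00000000e+00,
         1.00000000e+00]])}
top {'camera_matrix': array([[389.50205787,   0.        , 314.95877713],
       [  0.        , 389.50205787, 199.71261705],
       [  0.        ,   0.        ,   1.        ]]), 'cam_to_world': array([[-1.03454907e-02, -9.84028053e-01,  1.77712584e-01,
         4.07582245e+02],
       [-9.99926170e-01,  9.04777165e-03, -8.11121930e-03,
        -2.33569552e+01],
       [ 6.37376445e-03, -1.77783378e-01, -9.84049006e-01,
         1.02512857e+03],
       [ 0.00000000e+00,  0.00000000e+00,  0.00000000e+00,
         1.00000000e+00]])}
{'clock': 0.1, 'joints': array([ 1.60657745e+00,  3.85455594e-01,  6.77327212e-03, -3.81920210e-04,
       -1.19399641e+00, -2.58625572e-01]), 'joint_vel': array([-4.53047932e-05, -4.92616049e-04,  1.67762285e-03,  3.33681341e-03,
       -1.62034217e-04,  6.59166824e-05]), 'joint_efforts': array([-1.74292331e-04, -3.93317091e+01,  1.88930351e+01,  4.19794545e+00,
       -2.61113244e-03,  3.00261064e-06]), 'position': array([137.99468477, 609.05186414, 230.35759436]), 'ee_rot': array([ 9.93790674e-01, -1.11261761e-01, -3.75298529e-05,  9.57055059e-04]), 'contact_force': array([ 0.04205284, -0.73614396, -0.48263633]), 'wrist_torque': array([-0.001569  , -0.04537112, -0.01439088]), 'grasp_force': 0.0, 'gripper_width': 85.48330526069235}
```

View pics/scene0.png

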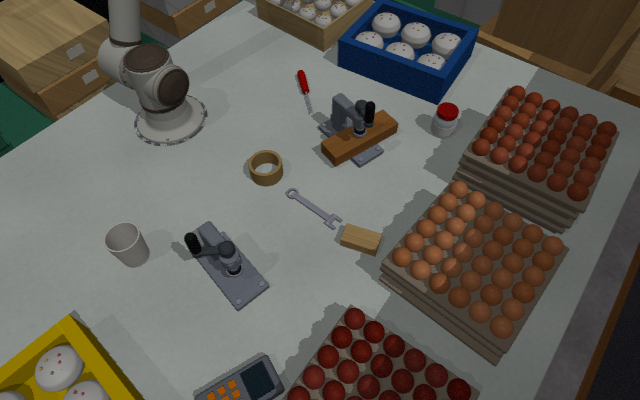

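View pics/top0.png

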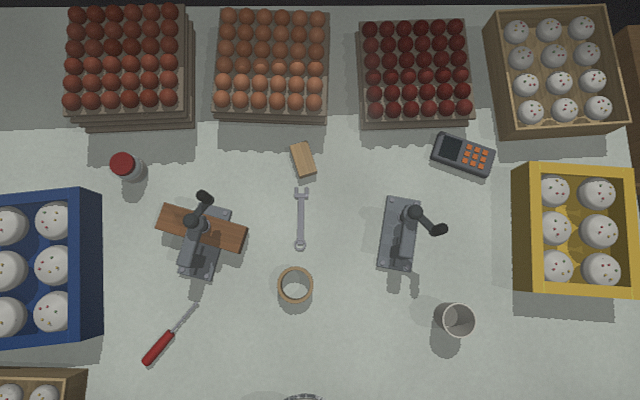

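The scene view shows the batten clamp with its knob near (369,108) and the empty clamp's knob near (194,243). In the top view the batten clamp's knob is near (204,198) with its hub near (193,214), and the empty clamp is on the right. Next I'll crop both for accurate pixels.

Run:
```python
import cv2,numpy as np
a=cv2.imread("pics/scene0.png")[85:175,310:410]; b=cv2.imread("pics/top0.png")[180:280,150:250]
f=lambda i:cv2.resize(i,(400,400*i.shape[0]//100),interpolation=cv2.INTER_CUBIC)
a=cv2.copyMakeBorder(f(a),0,40,0,0,0); o=np.hstack([a,f(b)]); cv2.imwrite("pics/crop0.png",cv2.convertScaleAbs(o,alpha=1.8))
for n,(x0,x1,y0,y1) in dict(scene=(345,385,95,140),top=(180,225,180,235)).items():
    im=cv2.imread(f"pics/{n}0.png"); m=(im.max(2)<45).astype(np.uint8); m2=np.zeros_like(m); m2[y0:y1,x0:x1]=m[y0:y1,x0:x1]
    k,l,s,c=cv2.connectedComponentsWithStats(m2)
    for i in range(1,k):
        if s[i,4]>15: print(n,s[i],c[i])
    print('\n'.join(' '.join('%3d'%v for v in r) for r in im.max(2)[y0:y1:2,x0:x1:2]))
```

```text
scene [355 102  20  26 304] [366.54276316 112.96710526]
scene [354 126  11   9  44] [358.63636364 131.        ]
135 141 144 144 143 143 142 142 142 142 143 143 143 143 142 141 140 137 139 140
 92 137 144 141 142 142 141 144 143 144 143 142 142 143 142 142 141 141 141 142
 95  96 134 142 143 144 145 142 120 140 143 145 142 144 144 142 144 142 142 141
 96  95  95 119 141 139  52  52  52  51  53 136  83  48 136 143 143 139 141 140
 97  95  93  98 105  88  40  52  51  50  54  20  12  18  12 136 144 141 140 140
100  97  98  96  97  44  40  45  52  54  28   8  20  18  16 101 142 141 141 138
 92  98  69  70  69  30  37  46  50  51  28   8  12  10  13 102 141 142 141 141
 66  67  70  70  69  40  24  26  32  42  19   2   7   4  16 130 141 143 141 122
 49  54  65  68  69  69  30  19  48  53  22   9  14   8  14 130 140 119 106 108
 51  51  50  65  70  70  45  30  28  53  20   8  11  10   4 108 105 108 110 108
 41  47  47  50  64  67  68  28  22  36  11   8  16   9   8 103 107 108 109 107
 43 104  52  50  44  70  71  67  70  31  10   4  12  10  12 110 107 108 107 105
 61  91 107  61  46  46  66 
[... 2727 characters left out ...]
  49  90  92  67  85 116 123 124 117 113 115 121 116 124
107 100  68  73  72  73  71  63  65  52  89  90  65  58 124 108 112 121 124 126 120 118 117
107 109  68  69  74  74  65  64  58  67  91  91  68  67  96 101 115 117 112 117 117 123 123
118 114 100  60  63  61  60  53  56  85  87  84  65  62  92  79 118 115 117 113 117 113 115
118 123 121 117  71  66  64  79  88  87  85  64  66  51  89  82 126 122 119 119 120 119 118
117 118 117 108  86  81  89  90  89  79  67  66  47  87  78  86 124 108  95  96 112 121 118
119 118 122  98  85  87  91  85  87  84  67  95  89  88  89  87 103  85  88  90 108 119 119
116 121 115  99  85  83  87  85  88  77  65  80  92  90  91 109  87  88  89  86  83 119 118
```

View pics/crop0.png

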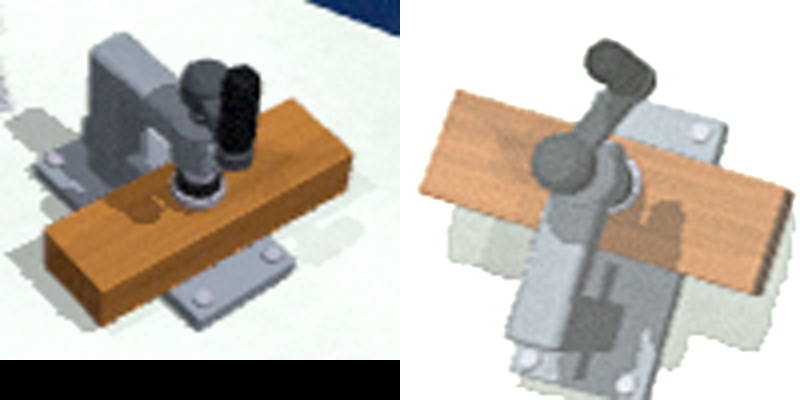

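Crop, mapped to full-image pixels. Scene: knob middle ≈ (370,113), hub ≈ (361,106), flange on batten ≈ (359.5,132). Top: knob middle ≈ (205,197.5), hub ≈ (190.5,220.5). Now I'll triangulate.

```bash
cat > h.py <<'E'
from bench import *
import numpy as np
def ray(n,p):
    c=get_calibration(n);T=c["cam_to_world"];d=T[:3,:3]@np.linalg.solve(c["camera_matrix"],[*p,1.]);return T[:3,3],d/np.linalg.norm(d)
def tri(ps,pt):
    (a,u),(b,v)=ray("scene",ps),ray("top",pt)
    s=np.linalg.lstsq(np.c_[u,-v],b-a,rcond=None)[0];p,q=a+s[0]*u,b+s[1]*v
    return (p+q)/2,np.linalg.norm(p-q)
def plane(n,p,z):
    a,u=ray(n,p);return a+u*(z-a[2])/u[2]
def proj(n,P):
    c=get_calibration(n);T=c["cam_to_world"];q=c["camera_matrix"]@(T[:3,:3].T@(np.array(P)-T[:3,3]));return q[:2]/q[2]
E
python3 - <<'E'
from h import *
np.set_printoptions(precision=1,suppress=True)
k,e=tri((370,113),(205,197.5));print("knob",k,e)
print("knob@200",plane("scene",(370,113),200),plane("top",(205,197.5),200))
h,e=tri((361,106),(190.5,220.5));print("hub",h,e,np.hypot(*(k-h)[:2]),np.degrees(np.arctan2(*(k-h)[1::-1])))
for z in(171,229):print(z,proj("scene",[*k[:2],z]),proj("top",[*k[:2],z]))
print("flange",tri((359.5,132),(205.5,226)))
E
```

```text
knob [567.  210.8 191. ] 5.01182852313186
knob@200 [572.8 205.3 200. ] [563.6 206.3 200. ]
hub [519.5 248.  159.7] 0.5855662352024891 60.35419324977235 -38.029869955006774
171 [368.4 119.2] [206.6 198.4]
229 [370.3 101.7] [199.1 193.3]
flange (array([520.3, 243.1,  65.8]), np.float64(8.713650026793207))
```

arm_command(steps=[0,0,-0.02,-0.1115,0,0,-0.02,-0.1115,0.0304,0.0286,0,0,0.0304,0.0286,0,0,0.0304,0.0286,0,0,0.0304,0.0286,0,0,0.0304,0.0286,0,0,0.0304,0.0286,0,0,0.0304,0.0286,0,0,0.0304,0.0286,0,0,0.0304,0.0286,0,0,0.0304,0.0286,0,0,0.0304,0.0286,0,0,0.0304,0.0286,0,0,0.0304,0.0286,0,0,0.0304,0.0286,0,0,0,0,0,0,0,0,0,0], grip=0.0854)

```text
clock: 2.35
position: [563.4, 209.2, 270.7]
ee_rot: [1.0, -0.0, -0.001, 0.0]
contact_force: [0.8, -0.1, 1.0]
gripper_width: 85.7
grasp_force: 0.0
```

Run:
```python
from h import *
import cv2
s=read_state();print(s["clock"],s["position"],s["ee_rot"],s["contact_force"])
f=lambda i:cv2.resize(i,(400,400),interpolation=cv2.INTER_CUBIC)
a=get_image("scene");b=get_image("top")
cv2.imwrite("pics/c1.png",cv2.convertScaleAbs(np.hstack([f(a[50:150,320:420]),f(b[140:240,150:250])])[:,:,::-1],alpha=1.8))
print(proj("scene",s["position"]),proj("top",s["position"]))
```

```text
2.35 [563.36322538 209.19259086 270.72667671] [ 9.99999806e-01 -8.81598911e-05 -5.87743079e-04  1.84928282e-04] [ 0.80060543 -0.14289406  1.01217844]
[369.96838707  87.80973338] [193.79694967 191.05786884]
```

View pics/c1.png

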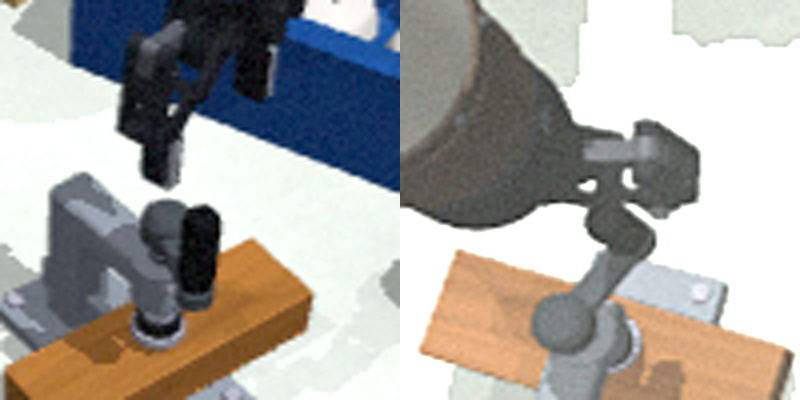

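The tips' midpoint in the scene view is (372,84), against (370.4,84) predicted, so the scene camera reads about 1.7 px right. With that correction the knob is near (563,207.5) and z about 191–196. I'll descend and close.

arm_command(steps=[0,0.0015,0.014,0,0,0,0.014,0,0,0,0.014,0,0,0,0.014,0,0,0,0.014,0,0,0,0.014,0,0,0,0,0])

```text
clock: 3.32
position: [563.1, 207.3, 185.7]
ee_rot: [1.0, 0.0, -0.001, 0.001]
contact_force: [-0.9, 0.6, 1.1]
gripper_width: 85.2
grasp_force: 0.0
```

arm_command(steps=[0,0,0,0,0,0,0,0,0,0,0,0,0,0,0,0,0,0,0,0,0,0,0,0,0,0,0,0], grip=0.0)

```text
clock: 4.2
position: [564.4, 209.2, 188.3]
ee_rot: [1.0, 0.0, 0.001, -0.001]
contact_force: [-1.0, 5.7, 3.5]
gripper_width: 22.3
grasp_force: 58.7
```

Run:
```python
from h import *
import cv2
s=read_state();print(s)
f=lambda i:cv2.resize(i,(400,400),interpolation=cv2.INTER_CUBIC)
a=get_image("scene");b=get_image("top")
cv2.imwrite("pics/c2.png",cv2.convertScaleAbs(np.hstack([f(a[60:160,320:420]),f(b[160:260,150:250])])[:,:,::-1],alpha=1.8))
```

```text
{'clock': 4.2, 'joints': array([ 6.23297428e-01,  3.76727661e-01, -1.16654463e-01, -7.47867233e-04,
       -1.07366796e+00,  9.48726390e-01]), 'joint_vel': array([ 3.77760542e-04, -5.53234764e-04, -1.09970201e-03, -2.07560465e-05,
        2.73619902e-03,  1.65228225e-03]), 'joint_efforts': array([-3.25809360e+00, -3.61152434e+01,  1.57159764e+01,  4.65173542e+00,
       -5.71647305e-01, -1.32948673e-03]), 'position': array([564.39830826, 209.17814279, 188.31482268]), 'ee_rot': array([ 9.99998097e-01,  4.36030040e-04,  1.32968536e-03, -1.35969214e-03]), 'contact_force': array([-0.96621225,  5.7414647 ,  3.46907034]), 'wrist_torque': array([ 1.53550913,  0.38303722, -0.01507822]), 'grasp_force': 58.700742716901004, 'gripper_width': 22.3219409424212}
```

View pics/c2.png

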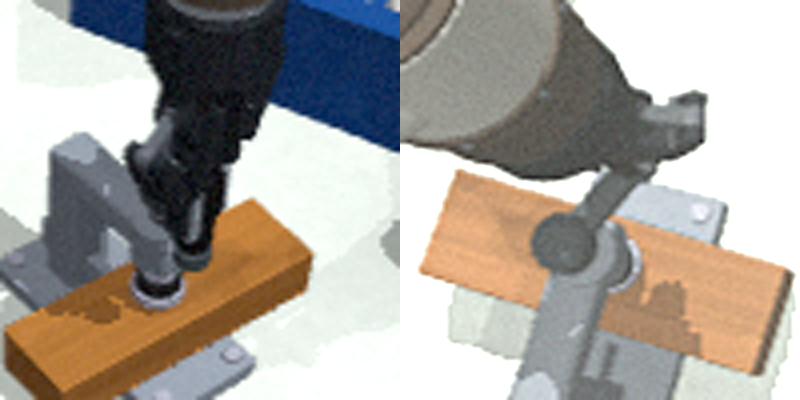

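The picture shows the fingers closed on the knob, with an opening of 22 mm and a grip force of 59 N. I'll refine the hub and compute arc increments.

```bash
cat >> h.py <<'E'
def arc(C,th0,n,d,R=60):
    t=th0-d*np.arange(n+1);p=np.c_[C[0]+R*np.cos(t),C[1]+R*np.sin(t)];q=np.diff(p,axis=0)/1000
    return [f"{a:.4f}, {-b:.4f}, {d*.003:.4f}, 0" for a,b in q]
E
python3 - <<'E'
from h import *
print(tri((359.3,105.7),(190.5,220.5)))
print(", ".join(arc((517.5,246.5),np.radians(-40.4),10,.1)))
E
```

```text
(array([517.86204262, 245.54044392, 162.57825095]), np.float64(3.1996432198867115))
-0.0041, 0.0044, 0.0003, 0, -0.0045, 0.0039, 0.0003, 0, -0.0049, 0.0035, 0.0003, 0, -0.0052, 0.0030, 0.0003, 0, -0.0055, 0.0024, 0.0003, 0, -0.0057, 0.0019, 0.0003, 0, -0.0059, 0.0013, 0.0003, 0, -0.0060, 0.0007, 0.0003, 0, -0.0060, 0.0001, 0.0003, 0, -0.0060, -0.0005, 0.0003, 0
```

arm_command(steps=[-0.0041,0.0044,0.0003,0,-0.0045,0.0039,0.0003,0,-0.0049,0.0035,0.0003,0,-0.0052,0.003,0.0003,0,-0.0055,0.0024,0.0003,0])

```text
clock: 4.92
position: [542.6, 192.7, 187.1]
ee_rot: [1.0, 0.001, 0.004, -0.002]
contact_force: [6.0, 5.8, -0.4]
gripper_width: 22.2
grasp_force: 58.7
```

arm_command(steps=[-0.0057,0.0019,0.0003,0,-0.0059,0.0013,0.0003,0,-0.006,0.0007,0.0003,0])

```text
clock: 5.3
position: [525.2, 187.9, 186.2]
ee_rot: [1.0, 0.001, 0.004, -0.002]
contact_force: [7.9, 1.9, -2.2]
gripper_width: 22.8
grasp_force: 58.7
```

arm_command(steps=[-0.006,0.0001,0.0003,0,-0.006,-0.0005,0.0003,0])

```text
clock: 5.55
position: [513.1, 187.7, 185.5]
ee_rot: [1.0, 0.001, 0.004, -0.001]
contact_force: [6.6, 0.7, -1.4]
gripper_width: 22.2
grasp_force: 58.8
```

Run:
```python
from h import *
for i,r in enumerate(arc((517.5,247.3),np.radians(-97.7),46,.065)): print(i,r, end="\n" if i%2 else ",  ")
```

```text
0 -0.0038, -0.0006, 0.0002, 0,  1 -0.0038, -0.0009, 0.0002, 0
2 -0.0037, -0.0011, 0.0002, 0,  3 -0.0036, -0.0014, 0.0002, 0
4 -0.0035, -0.0016, 0.0002, 0,  5 -0.0034, -0.0018, 0.0002, 0
6 -0.0033, -0.0021, 0.0002, 0,  7 -0.0032, -0.0023, 0.0002, 0
8 -0.0030, -0.0025, 0.0002, 0,  9 -0.0028, -0.0027, 0.0002, 0
10 -0.0027, -0.0028, 0.0002, 0,  11 -0.0025, -0.0030, 0.0002, 0
12 -0.0023, -0.0032, 0.0002, 0,  13 -0.0021, -0.0033, 0.0002, 0
14 -0.0018, -0.0034, 0.0002, 0,  15 -0.0016, -0.0035, 0.0002, 0
16 -0.0014, -0.0036, 0.0002, 0,  17 -0.0011, -0.0037, 0.0002, 0
18 -0.0009, -0.0038, 0.0002, 0,  19 -0.0007, -0.0038, 0.0002, 0
20 -0.0004, -0.0039, 0.0002, 0,  21 -0.0002, -0.0039, 0.0002, 0
22 0.0001, -0.0039, 0.0002, 0,  23 0.0004, -0.0039, 0.0002, 0
24 0.0006, -0.0039, 0.0002, 0,  25 0.0009, -0.0038, 0.0002, 0
26 0.0011, -0.0037, 0.0002, 0,  27 0.0013, -0.0037, 0.0002, 0
28 0.0016, -0.0036, 0.0002, 0,  29 0.0018, -0.0035, 0.0002, 0
30 0.0020, -0.0033, 0.0002, 0,  31 0.0022, -0.0032, 0.0002, 0
32 0.0024, -0.0030, 0.0002, 0,  33 0.0026, -0.0029, 0.0002, 0
34 0.0028, -0.0027, 0.0002, 0,  35 0.0030, -0.0025, 0.0002, 0
36 0.0031, -0.0023, 0.0002, 0,  37 0.0033, -0.0021, 0.0002, 0
38 0.0034, -0.0019, 0.0002, 0,  39 0.0035, -0.0017, 0.0002, 0
40 0.0036, -0.0014, 0.0002, 0,  41 0.0037, -0.0012, 0.0002, 0
42 0.0038, -0.0009, 0.0002, 0,  43 0.0038, -0.0007, 0.0002, 0
44 0.0039, -0.0004, 0.0002, 0,  45 0.0039, -0.0002, 0.0002, 0
```

arm_command(steps=[-0.0038,-0.0006,0.0002,0,-0.0038,-0.0009,0.0002,0])

```text
clock: 5.8
position: [505.4, 188.8, 185.1]
ee_rot: [1.0, 0.0, 0.004, -0.001]
contact_force: [7.2, 0.3, -0.5]
gripper_width: 22.5
grasp_force: 58.8
```

arm_command(steps=[-0.0037,-0.0011,0.0002,0,-0.0036,-0.0014,0.0002,0])

```text
clock: 6.05
position: [497.9, 190.9, 184.7]
ee_rot: [1.0, 0.0, 0.003, -0.0]
contact_force: [7.5, -1.6, -0.0]
gripper_width: 22.6
grasp_force: 58.9
```

arm_command(steps=[-0.0035,-0.0016,0.0002,0,-0.0034,-0.0018,0.0002,0])

```text
clock: 6.3
position: [490.8, 194.0, 184.3]
ee_rot: [1.0, 0.0, 0.003, 0.0]
contact_force: [6.6, -2.9, 0.3]
gripper_width: 22.2
grasp_force: 58.9
```

arm_command(steps=[-0.0033,-0.0021,0.0002,0,-0.0032,-0.0023,0.0002,0])

```text
clock: 6.55
position: [484.0, 198.0, 183.9]
ee_rot: [1.0, 0.0, 0.003, 0.001]
contact_force: [6.8, -3.5, 0.5]
gripper_width: 22.1
grasp_force: 59.0
```

arm_command(steps=[-0.003,-0.0025,0.0002,0,-0.0028,-0.0027,0.0002,0])

```text
clock: 6.8
position: [477.9, 202.8, 183.5]
ee_rot: [1.0, 0.0, 0.002, 0.001]
contact_force: [5.6, -4.4, 1.5]
gripper_width: 22.9
grasp_force: 59.1
```

arm_command(steps=[-0.0027,-0.0028,0.0002,0,-0.0025,-0.003,0.0002,0])

```text
clock: 7.05
position: [472.5, 208.3, 183.1]
ee_rot: [1.0, 0.0, 0.002, 0.001]
contact_force: [5.8, -5.7, 2.6]
gripper_width: 22.0
grasp_force: 59.2
```

arm_command(steps=[-0.0023,-0.0032,0.0002,0,-0.0021,-0.0033,0.0002,0])

```text
clock: 7.3
position: [467.7, 214.4, 182.7]
ee_rot: [1.0, 0.0, 0.001, 0.002]
contact_force: [4.6, -5.1, 3.4]
gripper_width: 22.5
grasp_force: 59.3
```

arm_command(steps=[-0.0018,-0.0034,0.0002,0,-0.0016,-0.0035,0.0002,0])

```text
clock: 7.55
position: [464.0, 221.0, 182.3]
ee_rot: [1.0, 0.0, 0.001, 0.002]
contact_force: [2.7, -6.3, 5.5]
gripper_width: 22.6
grasp_force: 59.4
```

arm_command(steps=[-0.0014,-0.0036,0.0002,0,-0.0011,-0.0037,0.0002,0])

```text
clock: 7.8
position: [461.1, 228.0, 181.9]
ee_rot: [1.0, 0.0, 0.001, 0.002]
contact_force: [1.9, -6.5, 5.8]
gripper_width: 22.2
grasp_force: 59.6
```

arm_command(steps=[-0.0009,-0.0038,0.0002,0,-0.0007,-0.0038,0.0002,0])

```text
clock: 8.05
position: [459.1, 235.3, 181.5]
ee_rot: [1.0, 0.0, 0.0, 0.003]
contact_force: [1.2, -7.9, 6.5]
gripper_width: 22.0
grasp_force: 59.7
```

arm_command(steps=[-0.0004,-0.0039,0.0002,0,-0.0002,-0.0039,0.0002,0])

```text
clock: 8.3
position: [458.1, 242.8, 181.1]
ee_rot: [1.0, 0.0, -0.0, 0.003]
contact_force: [-1.6, -6.0, 7.8]
gripper_width: 22.6
grasp_force: 59.8
```

arm_command(steps=[0.0001,-0.0039,0.0002,0,0.0004,-0.0039,0.0002,0])

```text
clock: 8.55
position: [458.0, 250.5, 180.7]
ee_rot: [1.0, 0.0, -0.001, 0.003]
contact_force: [-3.2, -6.2, 9.1]
gripper_width: 22.5
grasp_force: 60.0
```

arm_command(steps=[0.0006,-0.0039,0.0002,0,0.0009,-0.0038,0.0002,0])

```text
clock: 8.8
position: [458.9, 258.1, 180.3]
ee_rot: [1.0, 0.0, -0.002, 0.003]
contact_force: [-5.5, -6.2, 10.7]
gripper_width: 22.6
grasp_force: 60.1
```

arm_command(steps=[0.0011,-0.0037,0.0001,0,0.0013,-0.0037,0.0001,0])

```text
clock: 9.05
position: [460.8, 265.7, 180.0]
ee_rot: [1.0, -0.0, -0.002, 0.003]
contact_force: [-7.1, -5.3, 10.5]
gripper_width: 22.5
grasp_force: 60.1
```

arm_command(steps=[0.0016,-0.0036,0.0001,0,0.0018,-0.0035,0.0001,0])

```text
clock: 9.3
position: [463.8, 273.1, 179.6]
ee_rot: [1.0, -0.0, -0.002, 0.003]
contact_force: [-9.1, -4.1, 10.2]
gripper_width: 22.4
grasp_force: 60.1
```

arm_command(steps=[0.0012,-0.0037,0.0001,0,0.0014,-0.0036,0.0001,0])

```text
clock: 9.55
position: [467.2, 280.0, 179.2]
ee_rot: [1.0, 0.0, -0.002, 0.003]
contact_force: [-3.3, -6.4, 7.0]
gripper_width: 22.6
grasp_force: 59.7
```

arm_command(steps=[0.0024,-0.003,0.0001,0,0.0026,-0.0029,0.0001,0])

```text
clock: 9.8
position: [471.8, 286.0, 178.9]
ee_rot: [1.0, -0.0, -0.002, 0.003]
contact_force: [-7.7, -5.3, 7.3]
gripper_width: 22.7
grasp_force: 59.8
```

arm_command(steps=[0.0028,-0.0027,0.0001,0,0.003,-0.0025,0.0001,0])

```text
clock: 10.05
position: [477.0, 291.4, 178.5]
ee_rot: [1.0, -0.0, -0.003, 0.003]
contact_force: [-8.5, -3.3, 8.7]
gripper_width: 22.4
grasp_force: 59.9
```

arm_command(steps=[0.0029,-0.0025,0.0001,0,0.0031,-0.0023,0.0001,0])

```text
clock: 10.3
position: [482.6, 296.1, 178.2]
ee_rot: [1.0, -0.0, -0.003, 0.003]
contact_force: [-8.9, -4.3, 8.4]
gripper_width: 22.5
grasp_force: 59.9
```

arm_command(steps=[0.0034,-0.0019,0.0001,0,0.0035,-0.0017,0.0001,0])

```text
clock: 10.55
position: [489.1, 300.1, 177.9]
ee_rot: [1.0, -0.0, -0.004, 0.003]
contact_force: [-11.0, -2.3, 8.2]
gripper_width: 22.5
grasp_force: 59.8
```

Run:
```python
from h import *
from scipy.optimize import least_squares
D=np.array([[542.6,192.7,6,5.8],[525.2,187.9,7.9,1.9],[513.1,187.7,6.6,.7],[505.4,188.8,7.2,.3],[497.9,190.9,7.5,-1.6],[490.8,194,6.6,-2.9],[484,198,6.8,-3.5],[477.9,202.8,5.6,-4.4],[472.5,208.3,5.8,-5.7],[467.7,214.4,4.6,-5.1],[464,221,2.7,-6.3],[461.1,228,1.9,-6.5],[459.1,235.3,1.2,-7.9],[458.1,242.8,-1.6,-6],[458,250.5,-3.2,-6.2],[458.9,258.1,-5.5,-6.2],[460.8,265.7,-7.1,-5.3],[463.8,273.1,-9.1,-4.1],[467.2,280,-3.3,-6.4],[471.8,286,-7.7,-5.3],[477,291.4,-8.5,-3.3],[482.6,296.1,-8.9,-4.3],[489.1,300.1,-11,-2.3]])
c=least_squares(lambda c:np.hypot(D[:,0]-c[0],D[:,1]-c[1])-c[2],[517,247,60]).x;print(c)
P=np.vstack([[564.4,209.2],D[:,:2],read_state()["position"][:2]])
th=-np.unwrap(np.arctan2(P[:,1]-c[1],P[:,0]-c[0]));t=(th-th[0]);a=-th[1:-1]
F=-(D[:,2]*np.sin(a)-D[:,3]*np.cos(a));print(np.c_[t[1:-1],F].round(2).tolist(),t[-1])
r=least_squares(lambda p:p[0]+9.1*np.maximum(t[1:-1]-p[1],0)-F,[7.4,3.1]);J=np.linalg.inv(r.jac.T@r.jac);print(r.x,np.sqrt(np.diag(J)*2*r.cost/21))
```

```text
[517.94008744 247.50493967  60.04487777]
[[0.46, 7.85], [0.76, 8.07], [0.96, 6.52], [1.09, 6.98], [1.22, 7.6], [1.35, 7.2], [1.48, 7.59], [1.61, 7.11], [1.74, 8.1], [1.87, 6.79], [2.0, 6.84], [2.12, 6.76], [2.25, 7.98], [2.37, 5.86], [2.5, 6.35], [2.63, 7.07], [2.76, 7.2], [2.89, 7.6], [3.02, 7.17], [3.15, 9.0], [3.27, 8.47], [3.39, 9.73], [3.52, 10.75]] 3.5217550463116556
[7.19237299 3.08166821] [0.14675665 0.03867144]
```

The drag fit gives contact at 3.08 rad of turn. The knob is now at 3.52, about 0.42 rad past contact, which is snug. I'll unload the arm before releasing.

arm_command(steps=[-0.0016,0.0008,-0.001,0,-0.0015,0.0008,-0.001,0,0,0,0,0,0,0,0,0])

```text
clock: 11.05
position: [488.8, 300.2, 178.3]
ee_rot: [1.0, -0.0, -0.001, 0.001]
contact_force: [3.2, -2.0, -9.6]
gripper_width: 22.2
grasp_force: 59.2
```

arm_command(steps=[0.0008,-0.0003,0.001,0,0,0,0,0])

```text
clock: 11.3
position: [489.0, 300.3, 178.2]
ee_rot: [1.0, -0.0, -0.001, 0.001]
contact_force: [-1.2, -4.3, -5.6]
gripper_width: 22.3
grasp_force: 59.4
```

arm_command(steps=[0,0,0,0,0,0,0,0,0,0,0,0,0,0,0,0,0,0,0,0,0,0,0,0], grip=0.0854)

```text
clock: 12.05
position: [490.0, 301.5, 178.7]
ee_rot: [1.0, 0.0, 0.0, -0.0]
contact_force: [-0.7, -0.3, -0.4]
gripper_width: 85.3
grasp_force: 0.0
```

Run:
```python
from h import *
import cv2
s=read_state();print(s["position"],s["contact_force"],s["gripper_width"])
f=lambda i:cv2.resize(i,(400,400),interpolation=cv2.INTER_CUBIC)
a=get_image("scene");b=get_image("top")
cv2.imwrite("pics/c3.png",cv2.convertScaleAbs(np.hstack([f(a[60:160,310:410]),f(b[160:260,130:230])])[:,:,::-1],alpha=1.8))
```

```text
[489.97320442 301.45056017 178.71350473] [-0.71047339 -0.34275744 -0.35807005] 85.30745726558366
```

View pics/c3.png

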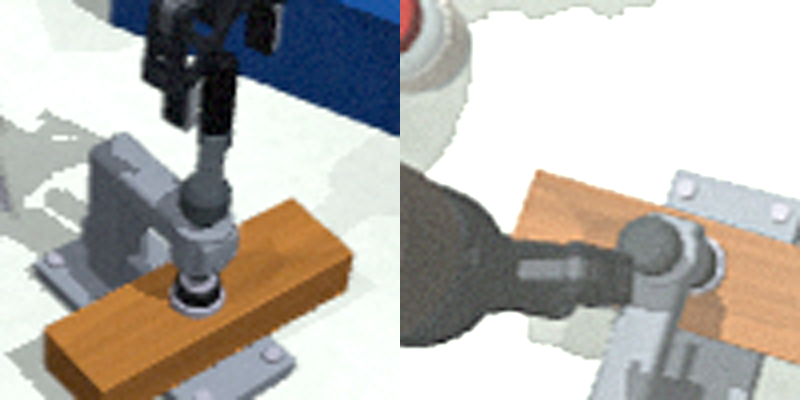

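The fingers are open and clear of the knob, the batten has not moved, and the hub is lower. I'll lift straight up.

arm_command(steps=[0,0,-0.01,0,0,0,-0.02,0,0,0,-0.03,0,0,0,-0.03,0,0,0,-0.03,0,-0.04,-0.02,-0.02,0,-0.04,-0.02,0,0,-0.04,-0.02,0,0,0,0,0,0,0,0,0,0])

```text
clock: 13.4
position: [370.1, 361.5, 319.4]
ee_rot: [1.0, 0.0, 0.0, -0.0]
contact_force: [0.0, 0.4, 0.5]
gripper_width: 85.1
grasp_force: 0.0
```

Run:
```python
from h import *
import cv2
a=get_image("scene");b=get_image("top")
f=lambda i:cv2.resize(i,(400,400),interpolation=cv2.INTER_CUBIC)
cv2.imwrite("pics/c4.png",cv2.convertScaleAbs(np.hstack([f(a[60:160,310:410]),f(b[160:260,140:240])])[:,:,::-1],alpha=1.8))
al=-39-np.degrees(3.51);k=[517.9+60*np.cos(np.radians(al)),247.5+60*np.sin(np.radians(al)),182]
print(k,(proj("scene",k)-[310,60])*4,(proj("top",k)-[140,160])*4)
```

```text
[np.float64(487.9981673528332), np.float64(299.51807766864164), 182] [211.19817736  94.03323372] [ 90.49006398 295.29791636]
```

View pics/c4.png

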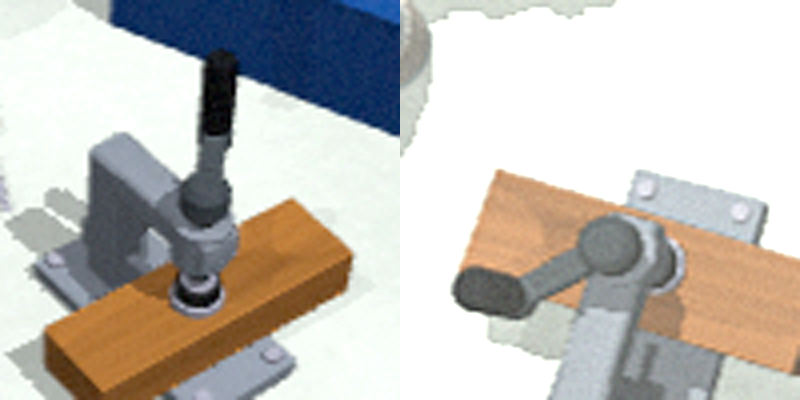

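The knob middle is at (217,93) in the scene crop and (92,292) in the top crop. That matches the predicted (211,94), allowing for the scene camera's offset, and (90,295). The crank stayed where I left it and the batten has not moved, so I'll hand the job in.

```bash
python3 -c "
from bench import *
print(job_done())"
```

```text
the job is handed in; nothing more can be done
None
```

I turned the crank of the clamp holding the batten clockwise to about 0.4 rad past contact, judged from the knob's drag force, then released it and handed the job in at about 13.5 s; the batten stayed where it lay and I did not touch the empty clamp.

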